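Dock a filter cassette for its leak check

ROBOT

A 6-joint arm with a two-finger parallel gripper is mounted at the origin on a cart in front of the work surface, level with it; the furniture and walls round the work are solid. World frame = base frame: x ahead of the robot, y to its left, z up, the work surface at z = 0. Lengths are in m, angles in rad, forces in N, time in s.
With the tool pointing down it reaches from about 0.275 to 0.975 m from the base axis. Payload 8.4 kg.
Tool frame: the origin (TCP) lies where the fingers leave the gripper's body, on its centre line; the fingertips stand 88 mm ahead of it and the grasp point (between the pads) lies 69 mm ahead of it; z points along the fingers, y is the direction in which the jaws open and shut (so a half turn about z gives the same grasp; the last joint's range is limited). The gripper opens to 92 mm and grips with 3 to 60 N. Pads are 20 mm wide; open, the fingers measure 128 mm over their backs; the gripper's body (75 mm by 189 mm) begins 69 mm behind the grasp point.
Start: joints at [-1.337, 0.353, 1.633, -0, 1.155, -0.002], TCP at [0.146, -0.608, 0.303] pointing down, gripper open.
Joint ranges: [-2.63, 2.63], [-0.92, 2.1], [0.06, 2.66], [-1.3, 4.44], [0, 2.69], [-3.02, 3.02]. Speed limits (rad/s): [2.22, 2.22, 2.79, 3.14, 3.14, 3.14].

INTERFACE

Orientations are given as a rotation vector (axis times angle).
In Python, from station import r, vision, workorder gives the robot as it stands.
- The arm moves only by the tool servo_tool, never from a script. Its argument "motion" is text: rows parted by semicolons, each of 7 numbers parted by spaces: the turn, a rotation vector about the tool's x, y, z in rad, then the shift along the tool's x, y, z in m, then the opening, from -1 (shut) to 1 (fully open). A call has 1 to 10 rows; each row is the pose to reach, as a shift and turn from the pose measured when the call began, along the tool's axes at that moment; what a row does not reach only later rows make up. A row lasts 1/8 s, in which the tool goes at most 62.5 mm and 10.7 degrees, less where a joint would pass 70% of its speed; a pose out of reach is approached as far as the arm can. A call with a gripper value outside its range is refused whole. The fingers move at their own pace and stop on an object; the grip force is fixed at half the most. Time passes only in rows, so rows that repeat a pose let the fingers close. It gives the time, the measured TCP pose, the force and the opening at its end, in the units of the state.
- r.observe(): the state, without advancing time (a new reading comes with each control period).
- vision.capture(name): name is "scene" or "top"; returns a dict with "frame" (400x640x3 uint8, blue, green, red), "camera_matrix" (3x3 intrinsics, pixels), "origin" and "attitude" of the camera in the world. Camera axes: x right, y down, z forward; pixel columns grow to the right and rows downward; lengths in m; the calibration is good to about 2 mm. A picture is of the moment at which its call begins. There is no depth.
- workorder.finish_job(): hands the job in, once; it reports no verdict.
The state is a dict: "clock": time; "joint_pos": joint angles; "qd": joint speeds; "joint_torque": joint torques, N m; "tcp_pos": TCP position; "orientation": TCP orientation; "force": force on the tool from outside, world axes, zero at the start; "moment": the same for the moment, N m; "finger_gap": finger opening in m.
Only numpy, scipy, OpenCV 4.12 (cv2) and the standard library are available. Lean on these libraries where they do the work, as an engineer would, in place of code of your own. Each camera call takes 0.05 s, during which the arm holds its last target. There are 200 camera calls.

TASK

Slide the flat filter cassette along the bench, without lifting it, nose first between the guides of the leak-test dock, and push it against the sprung nozzle until its nose is fully home on the two steel stops. Push just firmly enough to keep it there without forcing it, hold it for a good three seconds, and finish while still holding it against the stops, since the spring pushes it back out if you let go; leave the grey screw cap, the sample bottle and the syringe beside it where they are.

Things in the scene. Friction and masses are not known exactly. Their poses are not given: they have to be found in the camera images.
- cassette: loose flat filter cassette, 0.18 to 0.29 kg: white body 70 (x) x 56 (y) x 18.5 mm high, nose corners cut by 4 mm, with bolt heads and a round window on top (to 22 mm), and behind it a blue grip tang 32 wide x 18 mm high, from x = -35 to -80 mm. Origin under the centre of the white body, on the bench; +x to the nose (flat face at x = +35 mm), z up. Grip it across the tang or push the tang's end
- cassette_nose (a point): centre of the cassette's flat front face, 9.5 mm above its underside; axes as the cassette's
- cassette_tang (a point): middle of the blue tang, 9 mm above the bench, 57.5 mm behind the cassette's origin; axes as the cassette's
- dock: leak-test dock fixed to the bench. Origin on the bench midway between the stop faces; +x is the push-in direction, z up. Black guides 13 mm high, 59 mm apart, from x = -45 mm to the head; lead-ins flare to 77 mm apart at x = -65 mm. The bench is their floor. Aluminium head at x = 7 to 35 mm, 92 mm wide, with a fixed dial gauge, 90 mm high. Home: nose at x = 0, y = 0, tang outside the guides
- stops: two steel stop buttons (13 mm across, 20 mm left and right of the nozzle, 9.5 mm above the bench) on the head; their faces at x = 0 of the dock are the hard stop. Same origin and axes as the dock. The nose should bear on them with a few newtons; above 40 N is forcing it
- nozzle_tip (a point): rubber front of the sprung nozzle, in the middle between the stops, 9.5 mm above the bench; at rest it stands 14 mm in front of the stop faces (x = -14 mm of the dock)
- nozzle (a joint): how far the sprung nozzle is pushed in, m: 0 at rest, 0.014 with the cassette home on the stops (its own travel ends at 0.020). The spring pushes back with 2.2 N at first touch and 6.7 N at the stops; bench friction adds 1 to 2 N, and more if the cassette is pressed down. A green band on its rod comes out behind the head as it goes in
- grey_cap: bystander: grey round screw cap, 64 mm across, 24 mm high, lying beside the dock on its right; origin under its centre
- sample_bottle: bystander: small white sample bottle with a red cap, 36 mm across, 70 mm high, standing beside the dock on its left; origin under its centre
- syringe: bystander: white syringe lying on the bench to the right, 165 x 32 mm, 32 mm high, its length along its y axis; origin under its centre. Right of it, beyond y = -0.45 m and from x = 0.36 m on, stands a black crate with tall clear carboys (to 0.5 m high): keep the arm clear of them
Things that resemble listed ones, but are neither listed nor needed, are in the scene too. Of the things that look like the cassette, the larger one is meant.

How it is judged:
On the way, in this order (a step that is already met when the one before it is completed fails the run):
1. the cassette's nose is between the straight guides, the nozzle hardly pushed in yet (x of cassette_nose in the frame of dock between -0.042 and -0.008 m and y of cassette_nose in the frame of dock between -0.006 and 0.006 m and value of joint nozzle below 0.006 m), for 0.05 s.
2. the cassette is held home on the stops for 2 s, the stops loaded with 1 to 40 N (value of joint nozzle above 0.0125 m and contact force between cassette and nozzle above 4 N and contact force between cassette and stops between 1 and 40 N), for 2 s.
At the end, for the whole second after the job is handed in: The arm holds the cassette flat on the bench in the guides (within 4 mm of the middle, 0.06 rad of straight and level), its nose on the steel stops with 1 to 40 N and within 1.5 mm of their faces, the nozzle pushed in 12.5 to 16 mm, all at rest, after a hold of at least 2 s there (all of step 2 and value of joint nozzle below 0.016 m and contact force between any of the fingers, the arm and cassette above 3 N and x of cassette_nose in the frame of dock above -0.0015 m and y of cassette_nose in the frame of dock between -0.004 and 0.004 m and angle between the x axis of cassette and the x axis of dock, either way round below 0.06 rad and angle between cassette's own z axis and vertical below 0.06 rad and height (world z) of cassette below 0.004 m and linear speed of cassette below 0.01 m/s); the arm keeps its last pose, push and grip.
It fails at once if the cassette is lifted off the bench by more than 12 mm or tipped by more than 0.25 rad (height (world z) of cassette above 0.012 m or angle between cassette's own z axis and vertical above 0.25 rad).
It fails at once if the cassette is forced on the stops with more than 60 N (contact force between cassette and stops above 60 N).
It fails at once if a bystander is moved by more than 20 mm (distance of any of grey_cap, sample_bottle, syringe from where it was at the start of the episode above 0.02 m).
It also fails if it takes over 61 s, if anything falls off the work surface, if the arm or the gripper's body presses on something with over 40 N, if the wrist force passes 120 N, or if a joint passes its speed limit or range.

## Working session

There is one attempt and no reset: what is moved stays moved. The work goes in short steps, Python scripts to look and compute and a tool call to move; the robot and the scene stay as the last step left them, time stands still between calls to the robot, and variables do not carry over. Pictures are saved under pics/ and viewed, about 8 in all and at most 12, crops included, and the job is handed in when it is done.

Besides the shell and the picture viewer there is one more tool, called after ">>>" as name(argument=value, ...), one argument or row to a line, values as JSON. servo_tool: Moves the arm, as the interface text tells. Its arguments: {"type":"object","properties":{"motion":{"type":"string"}},"required":["motion"]}

```bash
mkdir -p pics; cat > h.py <<'E'
import numpy as np, cv2
from station import r, vision, workorder
def cap(n):
    c=vision.capture(n); c['K']=np.array(c['camera_matrix'])
    a=np.array(c['attitude'],float); c['o']=np.array(c['origin'],float)
    c['R']=a if a.shape==(3,3) else cv2.Rodrigues(a)[0]
    return c
def ray(c,u,v,z):
    d=c['R']@np.linalg.solve(c['K'],[u,v,1.]); return c['o']+d*(z-c['o'][2])/d[2]
def proj(c,p):
    q=c['K']@(c['R'].T@(np.array(p,float)-c['o'])); return q[:2]/q[2]
E
python3 - <<'E'
from h import *
for n in('scene','top'):
    c=cap(n); print(n,c['attitude'],c['o'],c['K']); cv2.imwrite(f'pics/{n}0.png',c['frame'])
print(r.observe())
E
```

```text
scene [-0.83048652 -2.61459843  0.9895482 ] [0.92340347 0.37714891 0.78547526] [[455.83843802   0.         324.12805248]
 [  0.         455.83843802 202.53467497]
 [  0.           0.           1.        ]]
top [-2.19174192  2.14555424 -0.10773047] [ 0.47396876 -0.14205535  0.87618143] [[396.10027553   0.         320.72128938]
 [  0.         396.10027553 196.56865098]
 [  0.           0.           1.        ]]
{'clock': 0.1, 'joint_pos': array([-1.33742457e+00,  3.53555767e-01,  1.63404282e+00, -8.61349726e-06,
        1.15519900e+00, -2.42706660e-03]), 'qd': array([ 1.00909219e-04,  5.45765083e-05, -3.82279818e-03, -4.58238209e-04,
       -6.98265492e-04,  6.34286706e-05]), 'joint_torque': array([ 4.63629531e-04, -5.94904125e+01, -3.34930050e+01,  6.98714610e-02,
        1.83748780e-02, -3.41251439e-05]), 'tcp_pos': array([ 0.14591763, -0.60738889,  0.30206039]), 'orientation': array([-3.11859509e+00, -3.69399175e-01,  2.30274740e-04]), 'force': array([1.03755624, 0.10011442, 0.05067714]), 'moment': array([ 0.00175513, -0.0391424 , -0.00755833]), 'finger_gap': 0.0918302474599121}
```

View pics/scene0.png

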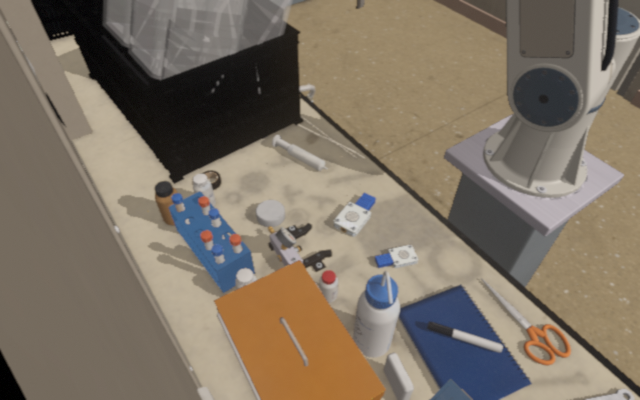

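View pics/top0.png

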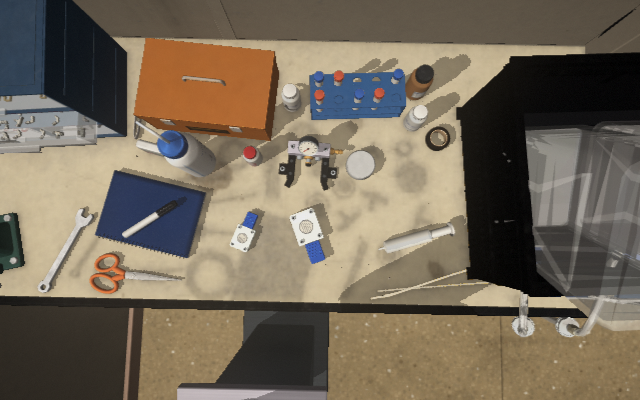

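Candidates in the top view are the cassette at (308,228) with its tang at (316,252), and a look-alike at (242,238) with its tang at (250,217). The first is larger, so I choose it. The dock is at (308,160), the cap at (360,165), the bottle at (251,155) and the syringe at (418,238). I'll check the choice with a crop and measure.

```bash
python3 - <<'E'
from h import *
c=cap('top'); f=c['frame']
cv2.imwrite('pics/crop1.png',cv2.resize(f[125:275,220:400],None,fx=4,fy=4,interpolation=cv2.INTER_CUBIC))
h=cv2.cvtColor(f,cv2.COLOR_BGR2HSV)
blue=cv2.inRange(h,(100,120,60),(125,255,255)); white=cv2.inRange(h,(0,0,190),(179,45,255))
black=cv2.inRange(h,(0,0,0),(179,255,50))
for nm,m,z,(x0,x1,y0,y1) in(('blue',blue,.018,(225,340,200,275)),('white',white,.0185,(225,340,200,275)),('black',black,.013,(270,345,140,195))):
    q=np.zeros_like(m); q[y0:y1,x0:x1]=m[y0:y1,x0:x1]
    for k in cv2.findContours(q,0,2)[0]:
        if cv2.contourArea(k)<30: continue
        P=np.array([ray(c,*p[0],z)[:2] for p in k],np.float32)
        b=cv2.minAreaRect(P*1000); print(nm,cv2.boundingRect(k),cv2.contourArea(k),b,'\n',cv2.boxPoints(b).round(1).tolist())
E
```

```text
blue (306, 241, 19, 23) 252.5 ((441.7124328613281, -129.08790588378906), (42.64963912963867, 30.38677978515625), 21.35104751586914) 
 [[416.29998779296875, -122.69999694824219], [427.3999938964844, -151.0], [467.1000061035156, -135.5], [456.0, -107.19999694824219]]
blue (243, 212, 14, 17) 125.0 ((506.660400390625, 12.805356979370117), (22.254310607910156, 30.738067626953125), 69.54190063476562) 
 [[488.3999938964844, 7.800000190734863], [517.2000122070312, -3.0], [524.9000244140625, 17.899999618530273], [496.1000061035156, 28.600000381469727]]
white (229, 224, 25, 28) 368.0 ((467.7980651855469, 28.78015899658203), (40.494869232177734, 50.77758026123047), 68.9488296508789) 
 [[436.79998779296875, 19.0], [484.20001220703125, 0.800000011920929], [498.79998779296875, 38.599998474121094], [451.3999938964844, 56.79999923706055]]
white (289, 208, 34, 38) 738.0 ((495.26092529296875, -108.1689682006836), (69.6293716430664, 55.8420524597168), 21.270177841186523) 
 [[452.70001220703125, -94.80000305175781], [472.8999938964844, -146.8000030517578], [537.7999877929688, -121.5999984741211], [517.5999755859375, -69.5]]
black (281, 156, 14, 28) 59.5 ((619.912109375, -65.08116149902344), (60.280025482177734, 28.70892906188965), 1.6117253303527832) 
 [[589.4000244140625, -51.599998474121094], [590.2000122070312, -80.30000305175781], [650.4000244140625, -78.5999984741211], [649.5999755859375, -49.900001525878906]]
```

View pics/crop1.png

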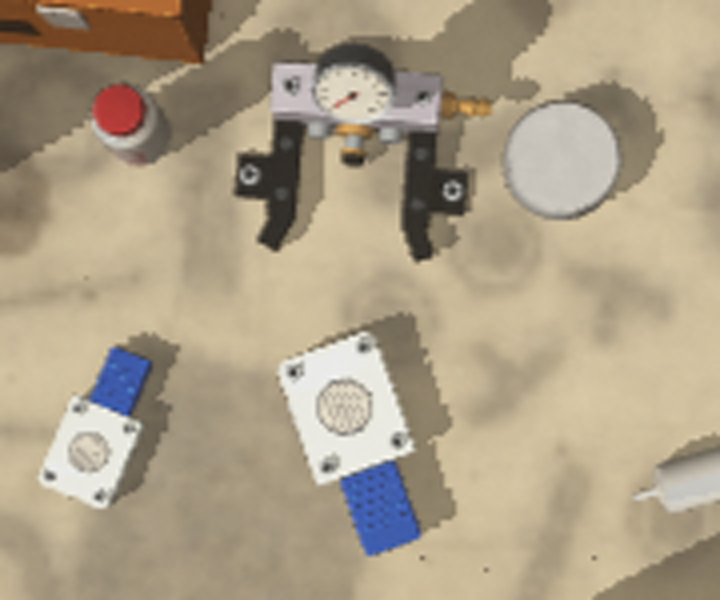

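The crop confirms that the larger cassette has its nose up at crop (325,355) and its tang at (380,510). The dock's guides run from (285,125)-(280,248) on the left to (420,130)-(420,258) on the right. The stops are at (315,130) and (391,135), and the nozzle tip is at (352,158). Next I'll fit the dock.

```bash
python3 - <<'E'
from h import *
c=cap('top')
P={'Lout_top':(274,125,.013),'Lout_tip':(260,243,.013),'Lin_tip':(279,250,.013),'Lin_kink':(294,206,.0),'Lin_top':(301,128,.0),
'Rin_top':(404,135,.013),'Rin_kink':(401,207,.013),'Rin_tip':(416,259,.013),'Rout_tip':(433,252,.013),'Rout_top':(436,130,.013),'noz':(352,160,.0095),'stopL':(316,136,.0095),'stopR':(391,141,.0095),
'screwL':(249,175,.013),'screwR':(453,190,.013)}
for n,(x,y,z) in P.items():
    p=ray(c,220+(x+.5)/4-.5,125+(y+.5)/4-.5,z); print(n,(p[:2]*1000).round(1))
s=cap('scene'); cv2.imwrite('pics/s1.png',cv2.resize(s['frame'][185:285,240:400],None,fx=5,fy=5,interpolation=cv2.INTER_CUBIC))
E
```

```text
Lout_top [650.4 -65.6]
Lout_tip [584.4 -59.8]
Lin_tip [580.8 -70.4]
Lin_kink [607.3 -77. ]
Lin_top [651.7 -79.6]
Rin_top [ 646.3 -137.6]
Rin_kink [ 606.  -136.8]
Rin_tip [ 577.4 -145.7]
Rout_tip [ 581.5 -154.9]
Rout_top [ 649.5 -155.3]
noz [ 632.3 -109.1]
stopL [645.4 -88.8]
stopR [ 643.5 -130.5]
screwL [622.1 -52.6]
screwR [ 616.1 -165.3]
```

View pics/s1.png

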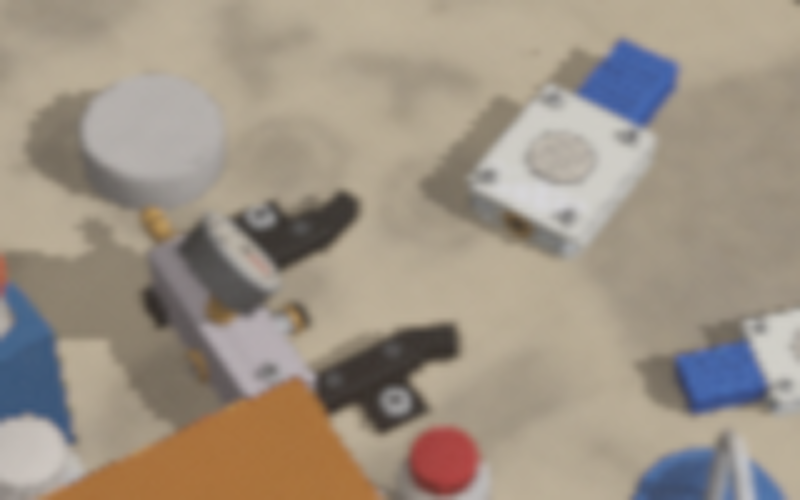

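Both views agree. The cassette origin is at about (0.495,-0.108) with yaw 21.3°. The dock origin is at about (0.645,-0.110) with yaw about -2.7°. I'll work out the approach next.

```bash
cat >> h.py <<'E'
from scipy.spatial.transform import Rotation as Ro
D=np.array([.645,-.1098]); DY=np.radians(-2.7)
def pose(yaw): # tool down, tool x at world yaw
    c,s=np.cos(yaw),np.sin(yaw); return np.array([[c,s,0],[s,-c,0],[0,0,-1.]])
def go(p,yaw,cur=None):
    o=r.observe(); R=Ro.from_rotvec(o['orientation']).as_matrix(); M=pose(yaw)
    print('turn',Ro.from_matrix(R.T@M).as_rotvec().round(4),'shift',(R.T@(np.array(p)-o['tcp_pos'])).round(4))
def dk(x,y=0): c,s=np.cos(DY),np.sin(DY); return D+np.array([c*x-s*y,s*x+c*y])
E
python3 -c "
from h import *
go([.4417,-.129,.18],np.radians(21.3))"
```

```text
turn [-0.0007 -0.     -0.136 ] shift [ 0.3994 -0.3962  0.1226]
```

>>> servo_tool(
  motion="0 0 -0.02 0.04 -0.04 0.012 1;0 0 -0.04 0.08 -0.08 0.024 1;0 0 -0.06 0.12 -0.12 0.037 1;0 0 -0.08 0.16 -0.16 0.05 1;0 0 -0.1 0.2 -0.2 0.06 1;0 0 -0.12 0.24 -0.24 0.074 1;0 0 -0.136 0.28 -0.28 0.086 1;0 0 -0.136 0.32 -0.32 0.098 1;0 0 -0.136 0.36 -0.36 0.11 1;0 0 -0.136 0.399 -0.396 0.1225 1",
)

```text
clock: 1.5
tcp_pos: [0.4423, -0.1275, 0.18]
orientation: [-3.087, -0.581, -0.001]
force: [0.8, 0.2, -0.6]
finger_gap: 0.0918
```

```bash
python3 -c "
from h import *
go([.4417,-.129,.092],np.radians(21.3)); o=r.observe(); print(o['clock'],o['tcp_pos'],o['force'],o['joint_pos'].round(2))
c=cap('top'); cv2.imwrite('pics/t2.png',cv2.resize(c['frame'][125:275,220:400],None,fx=3,fy=3))"
```

```text
turn [-0.0002 -0.0007  0.0003] shift [-0.0012  0.0012  0.088 ]
1.5 [ 0.44228972 -0.12748125  0.17996589] [ 0.80448963  0.23886185 -0.63155357] [-0.28  0.27  2.08  0.    0.79  0.91]
```

View pics/t2.png

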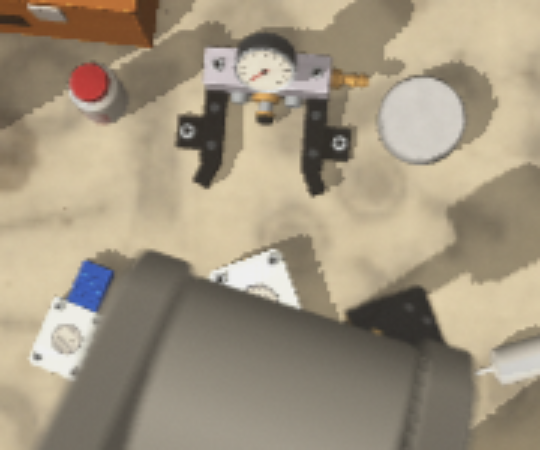

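The gripper is above the tang, aligned with the cassette, with the nose showing at crop (250,265). I'll descend and then close.

>>> servo_tool(
  motion="0 0 0 -0.001 0.001 0.03 1;0 0 0 -0.001 0.001 0.06 1;0 0 0 -0.001 0.001 0.08 1;0 0 0 -0.001 0.001 0.088 1;0 0 0 -0.001 0.001 0.088 1;0 0 0 -0.001 0.001 0.088 0.2;0 0 0 -0.001 0.001 0.088 -0.1;0 0 0 -0.001 0.001 0.088 -0.6;0 0 0 -0.001 0.001 0.088 -0.6;0 0 0 -0.001 0.001 0.088 -0.6",
)

```text
clock: 2.8
tcp_pos: [0.4442, -0.1249, 0.091]
orientation: [-3.085, -0.582, -0.003]
force: [-0.6, 0.4, -1.0]
finger_gap: 0.044
```

```bash
python3 -c "
from h import *
go([*dk(-.1675),.092],DY); o=r.observe(); print(o['clock'],o['tcp_pos'],o['force'],o['finger_gap'],dk(-.1675))
s=cap('scene'); cv2.imwrite('pics/s3.png',cv2.resize(s['frame'][165:285,260:440],None,fx=4,fy=4))"
```

```text
turn [-0.0018 -0.0017  0.4198] shift [ 0.0396 -0.0092 -0.0009]
2.8 [ 0.44421676 -0.1249147   0.09098331] [-0.57387324  0.40560505 -0.97057699] 0.04395405129662856 [ 0.47768595 -0.10190967]
```

View pics/s3.png

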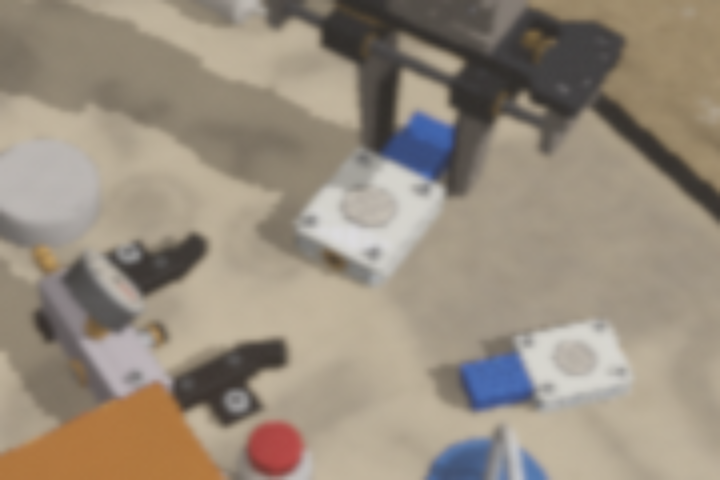

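The fingers straddle the tang at crop (420,145) but are not closed yet (44 mm). I'll keep closing, with a small correction.

>>> servo_tool(
  motion="0 0 0 -0.003 0.002 0 0;0 0 0 -0.003 0.002 0 -0.3;0 0 0 -0.003 0.002 0 -0.6;0 0 0 -0.003 0.002 0 -1;0 0 0 -0.003 0.002 0 -1;0 0 0 -0.003 0.002 0 -1",
)

```text
clock: 3.6
tcp_pos: [0.4421, -0.1279, 0.0909]
orientation: [-3.085, -0.582, -0.003]
force: [0.1, -0.6, -0.7]
finger_gap: 0.0318
```

```bash
python3 -c "
from h import *
go([*dk(-.1675),.092],DY); o=r.observe(); print(o['clock'],o['tcp_pos'],o['force'],o['finger_gap'])"
```

```text
turn [-0.0019 -0.0016  0.4198] shift [ 0.0426 -0.0112 -0.001 ]
3.6 [ 0.44210538 -0.12787225  0.09089912] [ 0.06759206 -0.61229867 -0.69253031] 0.031797097893020106
```

>>> servo_tool(
  motion="0 0 0.07 0.007 -0.002 0 -1;0 0 0.14 0.014 -0.004 0 -1;0 0 0.21 0.021 -0.006 0 -1;0 0 0.28 0.028 -0.008 0 -1;0 0 0.35 0.035 -0.009 0 -1;0 0 0.42 0.0425 -0.011 0 -1;0 0 0.42 0.0425 -0.011 0 -1;0 0 0.42 0.0425 -0.011 0 -1",
)

```text
clock: 4.6
tcp_pos: [0.4777, -0.1022, 0.091]
orientation: [-3.139, 0.072, -0.002]
force: [0.1, 0.8, -1.0]
finger_gap: 0.0317
```

```bash
python3 - <<'E'
from h import *
o=r.observe(); print(o['clock'],o['tcp_pos'],o['orientation'],o['force'],o['finger_gap'])
go([*dk(-.1275),.092],DY)
c=cap('top'); f=c['frame']; cv2.imwrite('pics/t4.png',cv2.resize(f[135:235,250:370],None,fx=6,fy=6,interpolation=cv2.INTER_CUBIC))
h=cv2.cvtColor(f,cv2.COLOR_BGR2HSV); m=cv2.inRange(h,(0,0,175),(179,50,255)); q=m*0; q[175:235,280:345]=m[175:235,280:345]
k=max(cv2.findContours(q,0,2)[0],key=cv2.contourArea)
b=cv2.minAreaRect(np.array([ray(c,*p[0],.0185)[:2]*1000 for p in k],np.float32)); print(b,cv2.boxPoints(b).round(1).tolist())
E
```

```text
4.6 [ 0.47770094 -0.10219531  0.0909876 ] [-3.13866901e+00  7.15603532e-02 -2.37743804e-03] [ 0.06052609  0.78299743 -0.96796379] 0.03173331616041753
turn [-0.0021 -0.0015  0.0015] shift [ 0.04   -0.0002 -0.001 ]
((559.8456420898438, -106.89556884765625), (56.46031188964844, 22.580028533935547), 79.09054565429688) [[543.4000244140625, -132.5], [565.5999755859375, -136.8000030517578], [576.2999877929688, -81.30000305175781], [554.0999755859375, -77.0]]
```

View pics/t4.png

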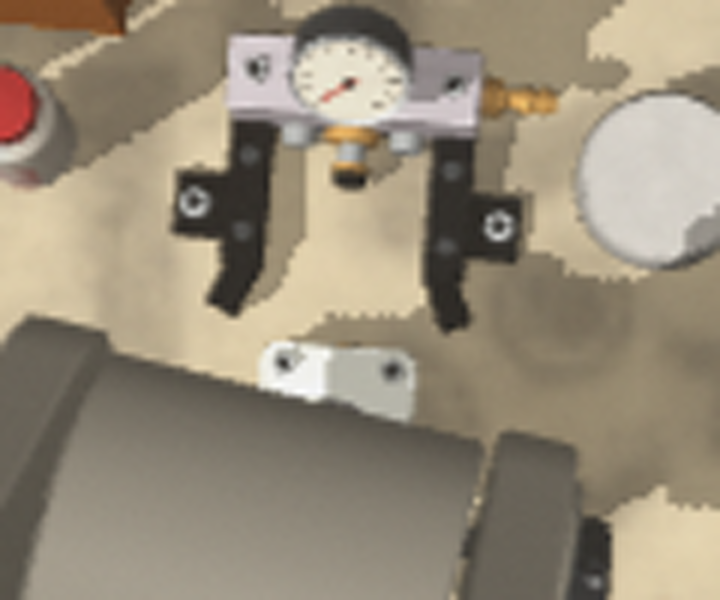

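The nose is now in front of the lead-ins, roughly parallel and centred. Bolts are at crop (288,362) and (392,371), and guide screws at (194,201) and (498,225). I'll check the offset with rays.

```bash
python3 - <<'E'
from h import *
c=cap('top')
P={'bL':(288,362,.022),'bR':(392,371,.022),'sL':(194,201,.013),'sR':(498,225,.013),'stL':(297,136,.0095),'stR':(405,142,.0095),'edgeL':(259,375,.0185),'edgeR':(416,385,.0185),'tipLin':(238,315,.013),'tipRin':(441,330,.013),'noseL':(275,341,.0185),'noseR':(405,349,.0185),'gRoutTop':(473,140,.013),'gRoutK':(469,262,.013),'gLout':(236,125,.013),'gLoutK':(231,262,.013),'gRinT':(433,140,.013),'gRinK':(426,262,.013)}
c_,s_=np.cos(DY),np.sin(DY)
for n,(x,y,z) in P.items():
    p=ray(c,250+(x+.5)/6-.5,135+(y+.5)/6-.5,z)[:2]; d=p-D; print(n,(p*1000).round(1),'dock',(np.array([c_*d[0]+s_*d[1],-s_*d[0]+c_*d[1]])*1000).round(1))
E
```

```text
bL [563.  -89.4] dock [-82.8  16.5]
bR [ 560.6 -127.1] dock [-83.5 -21.2]
sL [622.7 -52.7] dock [-24.9  56. ]
sR [ 616.2 -164.6] dock [-26.2 -56.1]
stL [648.5 -89.7] dock [ 2.6 20.2]
stR [ 647.1 -129.7] dock [  3.  -19.8]
edgeL [558.4 -78.8] dock [-87.9  26.9]
edgeR [ 556.  -135.8] dock [-87.7 -30.2]
tipLin [580.9 -70.1] dock [-65.9  36.6]
tipRin [ 576.9 -144.5] dock [-66.4 -37.9]
noseL [571.  -84.3] dock [-75.2  22. ]
noseR [ 569.  -131.6] dock [-74.9 -25.3]
gRoutTop [ 647.7 -154.8] dock [  4.8 -44.9]
gRoutK [ 602.2 -154.2] dock [-40.6 -46.4]
gLout [651.5 -67.3] dock [ 4.4 42.8]
gLoutK [600.4 -67. ] dock [-46.6  40.7]
gRinT [ 647.4 -140.1] dock [  3.8 -30.1]
gRinK [ 601.9 -138.5] dock [-41.7 -30.7]
```

The cassette is about 1.8 mm right of the dock line, and its yaw matches within 0.5°. I'll insert 40 mm while correcting left.

>>> servo_tool(
  motion="0 0 0 0 -0.0015 0 -1;0 0 0 0.005 -0.0017 0 -1;0 0 0 0.011 -0.0017 0 -1;0 0 0 0.017 -0.0017 0 -1;0 0 0 0.023 -0.0017 0 -1;0 0 0 0.029 -0.0017 0 -1;0 0 0 0.035 -0.0017 0 -1;0 0 0 0.04 -0.0017 0 -1;0 0 0 0.04 -0.0017 0 -1",
)

```text
clock: 5.82
tcp_pos: [0.5183, -0.1025, 0.0911]
orientation: [-3.139, 0.073, -0.003]
force: [-0.0, -1.5, -1.2]
finger_gap: 0.0316
```

```bash
python3 - <<'E'
from h import *
o=r.observe(); print(o['clock'],o['tcp_pos'],o['orientation'],o['force'],o['moment'],o['finger_gap'])
go([*dk(-.1075),.092],DY)
c=cap('top'); f=c['frame']; cv2.imwrite('pics/t5.png',cv2.resize(f[135:235,250:370],None,fx=6,fy=6,interpolation=cv2.INTER_CUBIC))
E
```

```text
5.825 [ 0.51830581 -0.1024602   0.09108356] [-3.13872954  0.0725932  -0.00343718] [-0.03079998 -1.4891084  -1.24214274] [ 0.0782775   0.0080449  -0.01723887] 0.03161317394701549
turn [-0.0021 -0.0021  0.0009] shift [ 0.0194  0.0014 -0.0009]
```

View pics/t5.png

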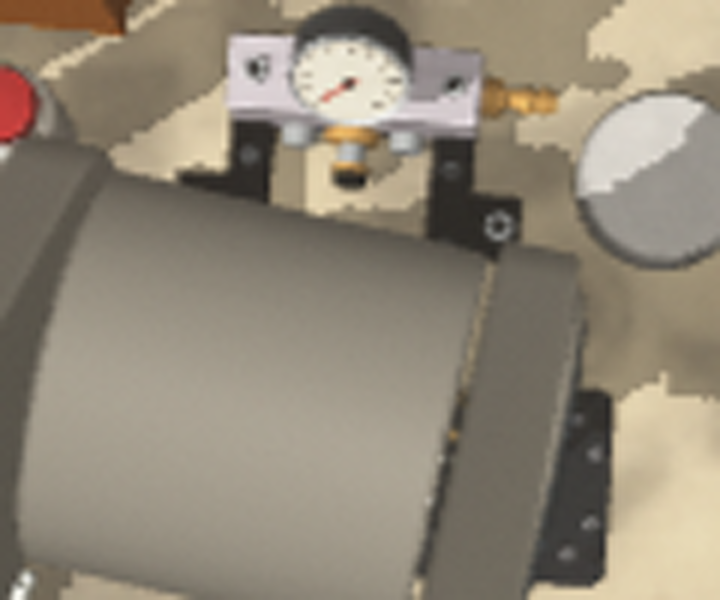

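The arm hides the cassette in the top view. The nozzle is at (350,178), untouched, and forces are small. I'll advance another 14 mm and look from the scene camera.

>>> servo_tool(
  motion="0 0 0 0.004 0.0003 0 -1;0 0 0 0.008 0.0005 0 -1;0 0 0 0.012 0.0006 0 -1;0 0 0 0.014 0.0006 0 -1;0 0 0 0.014 0.0006 0 -1",
)

```text
clock: 6.5
tcp_pos: [0.5323, -0.1037, 0.0911]
orientation: [-3.139, 0.073, -0.004]
force: [0.3, 0.9, -1.8]
finger_gap: 0.0317
```

```bash
python3 - <<'E'
from h import *
o=r.observe(); print(o['clock'],o['tcp_pos'],o['orientation'],o['force'],o['moment'],o['finger_gap'])
go([*dk(-.0925),.092],DY)
c=cap('scene'); f=c['frame']; cv2.imwrite('pics/s6.png',cv2.resize(f[195:285,255:375],None,fx=6,fy=6,interpolation=cv2.INTER_CUBIC))
E
```

```text
6.5 [ 0.53229804 -0.1036952   0.09108869] [-3.1387593  0.072515  -0.0037724] [ 0.34473207  0.90402928 -1.84501553] [ 0.01336593  0.01236839 -0.03174371] 0.03171254206045173
turn [-0.002  -0.0024  0.0009] shift [ 0.0204  0.0008 -0.0009]
```

View pics/s6.png

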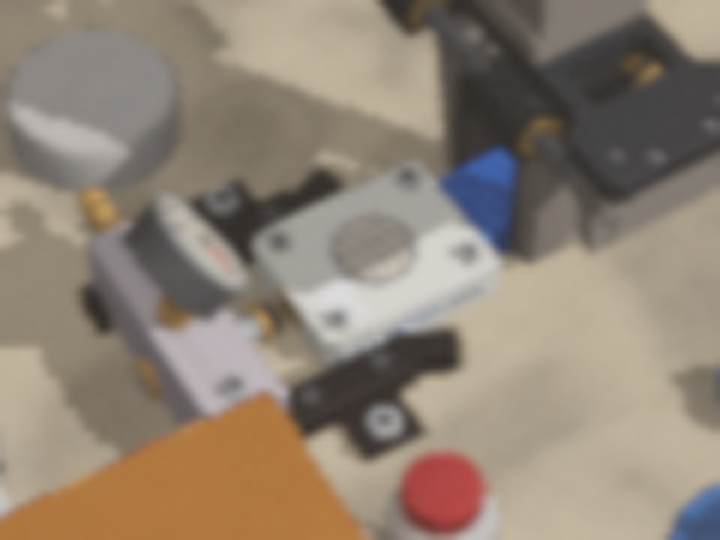

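The cassette is between the guides, flat and centred. Its nose at about (290,310) is just short of the nozzle tip at (268,322). I'll push on slowly, watching the force.

>>> servo_tool(
  motion="0 0 0 0.003 0 0 -1;0 0 0 0.006 0.0002 0 -1;0 0 0 0.009 0.0004 0 -1;0 0 0 0.012 0.0006 0 -1;0 0 0 0.014 0.0007 0 -1;0 0 0 0.014 0.0007 0 -1",
)

```text
clock: 7.3
tcp_pos: [0.5438, -0.1047, 0.0909]
orientation: [-3.138, 0.072, 0.005]
force: [-10.7, 0.9, 8.6]
finger_gap: 0.0319
```

Contact is made, with about 9 N pressing down. I'll ease up slightly in z and continue.

>>> servo_tool(
  motion="0 0 0 0.002 0 -0.001 -1;0 0 0 0.003 0 -0.0015 -1;0 0 0 0.004 0 -0.0015 -1;0 0 0 0.004 0 -0.0015 -1",
)

```text
clock: 7.8
tcp_pos: [0.5472, -0.1047, 0.092]
orientation: [-3.138, 0.072, 0.007]
force: [-4.2, 0.3, -2.0]
finger_gap: 0.0316
```

```bash
python3 - <<'E'
from h import *
o=r.observe(); print(o['clock'],o['tcp_pos'],o['orientation'],o['force'],o['moment'],o['finger_gap'])
go([*dk(-.0925),.092],DY)
c=cap('scene'); f=c['frame']; cv2.imwrite('pics/s7.png',cv2.resize(f[195:285,255:375],None,fx=6,fy=6,interpolation=cv2.INTER_CUBIC))
E
```

```text
7.8 [ 0.54721329 -0.10474589  0.09201384] [-3.13770834  0.07220634  0.00747952] [-4.20553798  0.32205061 -1.97236552] [ 0.04892841  1.01419296 -0.05007336] 0.031555885067140924
turn [-0.0029  0.0048  0.0011] shift [ 0.0054  0.0004 -0.    ]
```

View pics/s7.png

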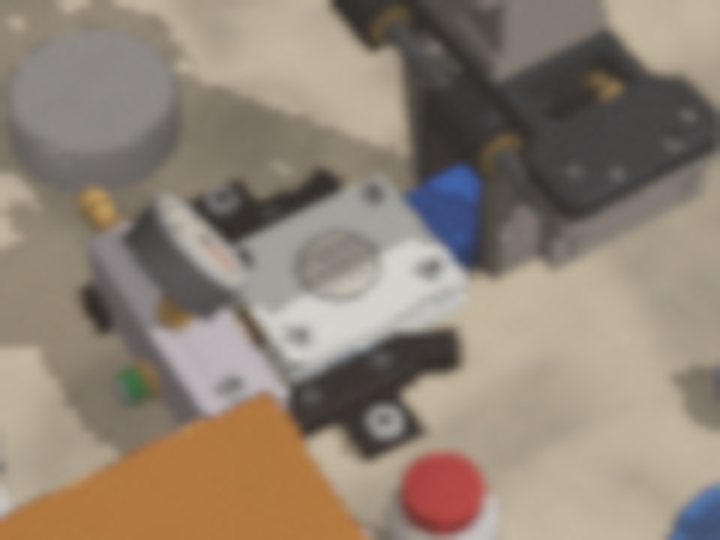

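The green band is coming out at (133,383), and the nose is about 5 mm from the stops. The downward press is gone.

>>> servo_tool(
  motion="0 0 0 0.002 0 0 -1;0 0 0 0.004 0 0 -1;0 0 0 0.005 0 0 -1;0 0 0 0.005 0 0 -1",
)

```text
clock: 8.35
tcp_pos: [0.5514, -0.1049, 0.0917]
orientation: [-3.137, 0.072, 0.01]
force: [-6.1, -0.2, 0.0]
finger_gap: 0.0316
```

>>> servo_tool(
  motion="0 0 0 0.001 0 0 -1;0 0 0 0.002 0 0 -1;0 0 0 0.003 0 0 -1;0 0 0 0.003 0 0 -1",
)

```text
clock: 8.85
tcp_pos: [0.5528, -0.1049, 0.0913]
orientation: [-3.137, 0.072, 0.016]
force: [-10.1, 0.1, 2.3]
finger_gap: 0.0316
```

>>> servo_tool(
  motion="0 0 0 0.002 0 -0.0003 -1;0 0 0 0.004 0 -0.0005 -1;0 0 0 0.004 0 -0.0005 -1;0 0 0 0.004 0 -0.0005 -1",
)

```text
clock: 9.35
tcp_pos: [0.5537, -0.1047, 0.0909]
orientation: [-3.136, 0.073, 0.027]
force: [-14.7, 0.1, 4.6]
finger_gap: 0.0317
```

```bash
python3 - <<'E'
from h import *
o=r.observe(); print(o['clock'],o['tcp_pos'],o['orientation'],o['force'],o['moment'],o['finger_gap'])
go([*dk(-.0925),.092],DY)
c=cap('scene'); f=c['frame']; cv2.imwrite('pics/s8.png',cv2.resize(f[195:285,255:375],None,fx=6,fy=6,interpolation=cv2.INTER_CUBIC))
E
```

```text
9.35 [ 0.55371397 -0.10474125  0.09093802] [-3.13605343  0.07268597  0.02721888] [-14.67022026   0.05852419   4.62207589] [-0.04179805  2.34852075 -0.21323018] 0.031696528053876356
turn [-0.0042  0.0175  0.0008] shift [-0.0011  0.0007 -0.001 ]
```

View pics/s8.png

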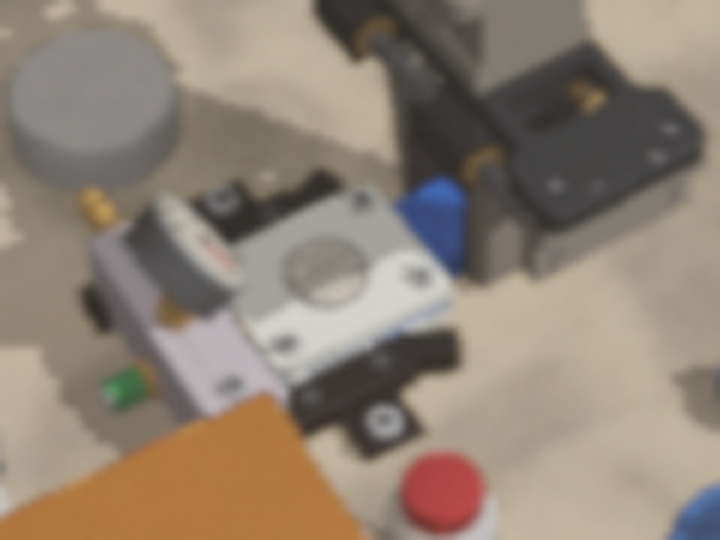

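The nose is against the stops, the green band is fully out at (125,388), and total push is 14.7 N, so about 5 N is on the stops. I'll hold with a slightly firmer target.

>>> servo_tool(
  motion="0 0.012 0 0.0035 0 -0.0003 -1;0 0.012 0 0.0035 0 -0.0003 -1;0 0.012 0 0.0035 0 -0.0003 -1;0 0.012 0 0.0035 0 -0.0003 -1",
)

```text
clock: 9.9
tcp_pos: [0.5534, -0.1048, 0.0909]
orientation: [-3.136, 0.073, 0.022]
force: [-18.6, -0.9, 13.7]
finger_gap: 0.0316
```

>>> servo_tool(
  motion="0 0.009 0 0.0039 0 -0.0012 -1;0 0.009 0 0.0039 0 -0.0012 -1;0 0.009 0 0.0039 0 -0.0012 -1;0 0.009 0 0.0039 0 -0.0012 -1",
)

```text
clock: 10.4
tcp_pos: [0.5534, -0.1046, 0.0909]
orientation: [-3.135, 0.073, 0.021]
force: [-16.4, -2.4, 3.3]
finger_gap: 0.0318
```

About 7 N is on the stops with little downward press. I'll hold this same target.

>>> servo_tool(
  motion="0 0.009 0 0.0039 0 -0.0012 -1;0 0.009 0 0.0039 0 -0.0012 -1;0 0.009 0 0.0039 0 -0.0012 -1;0 0.009 0 0.0039 0 -0.0012 -1;0 0.009 0 0.0039 0 -0.0012 -1;0 0.009 0 0.0039 0 -0.0012 -1;0 0.009 0 0.0039 0 -0.0012 -1;0 0.009 0 0.0039 0 -0.0012 -1;0 0.009 0 0.0039 0 -0.0012 -1;0 0.009 0 0.0039 0 -0.0012 -1",
)

```text
clock: 11.65
tcp_pos: [0.5534, -0.1046, 0.0909]
orientation: [-3.134, 0.073, 0.021]
force: [-15.7, -2.0, 3.8]
finger_gap: 0.0315
```

>>> servo_tool(
  motion="0 0.009 0 0.0039 0 -0.0012 -1;0 0.009 0 0.0039 0 -0.0012 -1;0 0.009 0 0.0039 0 -0.0012 -1;0 0.009 0 0.0039 0 -0.0012 -1;0 0.009 0 0.0039 0 -0.0012 -1;0 0.009 0 0.0039 0 -0.0012 -1;0 0.009 0 0.0039 0 -0.0012 -1;0 0.009 0 0.0039 0 -0.0012 -1;0 0.009 0 0.0039 0 -0.0012 -1;0 0.009 0 0.0039 0 -0.0012 -1",
)

```text
clock: 12.9
tcp_pos: [0.5534, -0.1047, 0.091]
orientation: [-3.134, 0.074, 0.02]
force: [-14.6, -2.5, 3.1]
finger_gap: 0.0318
```

>>> servo_tool(
  motion="0 0.009 0 0.0039 0 -0.0012 -1;0 0.009 0 0.0039 0 -0.0012 -1;0 0.009 0 0.0039 0 -0.0012 -1;0 0.009 0 0.0039 0 -0.0012 -1;0 0.009 0 0.0039 0 -0.0012 -1;0 0.009 0 0.0039 0 -0.0012 -1;0 0.009 0 0.0039 0 -0.0012 -1;0 0.009 0 0.0039 0 -0.0012 -1",
)

```text
clock: 13.9
tcp_pos: [0.5534, -0.1047, 0.091]
orientation: [-3.133, 0.074, 0.02]
force: [-15.4, -1.5, 4.0]
finger_gap: 0.0317
```

```bash
python3 - <<'E'
from h import *
c=cap('scene'); f=c['frame']; cv2.imwrite('pics/s9.png',cv2.resize(f[195:285,255:375],None,fx=6,fy=6,interpolation=cv2.INTER_CUBIC))
o=r.observe(); print(o['clock'],o['tcp_pos'],o['force'],o['qd'].round(4),o['finger_gap'])
E
```

```text
13.95 [ 0.55343263 -0.10470465  0.09100611] [-15.23572479  -2.42300313   3.87736597] [-0.0014 -0.0002 -0.0003  0.001  -0.0001 -0.001 ] 0.03164599176856639
```

View pics/s9.png

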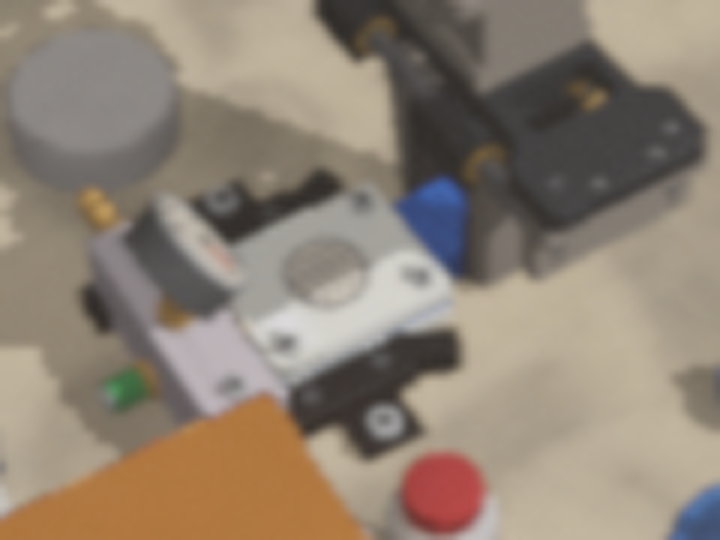

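The cassette is seated and everything is at rest. I'll do one geometric cross-check from the bolts in this picture before handing in.

```bash
python3 - <<'E'
from h import *
c=cap('scene'); c_,s_=np.cos(DY),np.sin(DY)
for n,x,y,z in(('rearR',362,202,.0215),('rearL',418,275,.0215),('frontL',285,343,.0215),('window',327,272,.021),('screwR',223,200,.013),('screwL',384,423,.013)):
    d=ray(c,255+(x+.5)/6-.5,195+(y+.5)/6-.5,z)[:2]-D; print(n,(np.array([c_*d[0]+s_*d[1],-s_*d[0]+c_*d[1]])*1000).round(1))
E
```

```text
rearR [-61.9 -16.5]
rearL [-61.2  21.4]
frontL [-7.3 21.4]
window [-35.4   3. ]
screwR [-23.7 -49.7]
screwL [-21.5  62.2]
```

The bolt positions put the nose at x ≈ 0 ± 1 mm and straight. The screw mismatch comes from the height I assumed for their feet. Handing in.

```bash
python3 -c "
from h import *
print(workorder.finish_job()); o=r.observe(); print(o['clock'],o['force'])"
```

```text
the job is handed in; nothing more can be done
None
the job is handed in; nothing more can be done
```

I gripped the larger cassette by its tang and slid it flat along the bench between the dock guides. I pushed it onto the stops, held it there for about 4.5 s (clock 9.4–13.95 s), and handed the job in with the grip and push still on.

- **Push force:** the last reading was about 15 N total. I estimate roughly 5–6 N of that on the steel stops, after allowing for the spring and friction; the stop load itself can't be read.
- **Seating:** raising the push from about 15 to 19 N did not move the fingertips, so the nose is on the hard stop. The green band is fully out, and the bolt positions put the nose at x ≈ 0 (±1–2 mm) and straight. The arm was at rest.
- **Bystanders:** the grey cap and sample bottle look unmoved in the last picture. I did not re-check the syringe, but the arm stayed clear of it.
- **Checks that disagreed:**
  - The guide screws came out about 6 mm to the left in the scene camera. I put this down to assuming the wrong height for their feet, but did not confirm it.
  - Mid-push the gripper briefly pressed down with 9–14 N; I raised it slightly to bring this to about 4 N.
  - The tool tilted about 0.015 rad under load, within the 0.06 rad limit.

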